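# Slide a gel dispenser home in a counter track

### The arm

A 6-joint arm with a two-finger parallel gripper is mounted at the origin on the work surface. World frame = base frame: x ahead of the robot, y to its left, z up, the work surface at z = 0. Lengths are in m, angles in rad, forces in N, time in s.
With the tool pointing down it reaches from about 0.35 to 0.975 m from the base axis. Payload 4.9 kg.
Tool frame: the origin (TCP) lies midway between the tips of the shut fingers; the grasp point (between the pads) lies 19 mm behind it; z points along the fingers, y is the line along which they close (so a half turn about z gives the same grasp; the last joint's range is limited). The gripper opens to 85 mm and grips with 20 to 120 N. Pads are 22 mm wide; open, the fingers measure 114 mm over their backs; the gripper's body (76 mm by 85 mm) begins 54 mm behind the grasp point. The pads swing forward as they close: fully open they stand 13 mm farther back than shut.
Start: joints at [-1.457, 0.053, 1.613, -0, 1.476, -0.119], TCP at [0.144, -0.608, 0.231] pointing down, gripper open.
Joint ranges: [-3.01, 3.01], [-1.01, 2.22], [0.06, 2.58], [-1.02, 4.17], [0.09, 2.62], [-3.14, 3.14]. Speed limits (rad/s): [2.57, 2.57, 3.14, 3.14, 3.14, 3.14].

### API

Orientations are given as a unit quaternion [w, x, y, z].
In Python, from plant import state, grab_frame, job_done, cut_out, place_of gives the robot as it stands.
- The arm moves only by the tool jog_arm, never from a script. Its argument "motion" is text: rows parted by semicolons, each of 7 numbers parted by spaces: the opening in per cent of the stroke, from 0 (shut) to 100 (fully open), then the shift along the tool's x, y, z as a fraction of full scale, then the turn, a rotation vector about the tool's x, y, z as a fraction of full scale. A call has exactly 5 rows; each row is the pose to reach, as a shift and turn from the pose commanded when the call began, along the tool's axes at that moment; what a row does not reach only later rows make up. Full scale, the value 1, is 50 cm for a shift and 1.5 rad for a turn. A row lasts 1/8 s, in which the tool goes at most 62.5 mm and 10.7 degrees, less where a joint would pass 70% of its speed; a pose out of reach is approached as far as the arm can. A call with a number of a shift or a turn outside -1 to 1 is refused whole. A call with a gripper value outside its range is refused whole. The fingers move at their own pace and stop on an object; the grip force is fixed at half the most. Time passes only in rows, so rows that repeat a pose let the fingers close, or fill a call up. It gives the time, the measured TCP pose, the force, the opening and the grip force at its end, in the units of the state.
- state(): the state, without advancing time (a new reading comes with each control period).
- grab_frame(name): name is "side" or "top"; returns a dict with "color" (480x640x3 uint8, red, green, blue), "range_z" (480x640 float32, m along the optical axis (not along the pixel's ray), 0 where there is no reading), "intrinsics" (3x3 intrinsics, pixels), "world_from_camera" (4x4, takes a point from camera to world coordinates). Camera axes: x right, y up, looking along -z (the intrinsics and any distortion apply to the point x, -y, -z); pixel columns grow to the right and rows downward; lengths in m; the calibration is good to about 2 mm. A picture is of the moment at which its call begins.
- job_done(): hands the job in; it is judged then, once.
Trained networks look in the newest picture that a camera, given by its name, has taken for a name from the list of things; names that differ only in an ending like _2 or _b are one class to them, and where a whole thing is asked for, a point or a joint stands for the part that bears it (a point fixed in the world has none). Each returns a list of dicts, best first, with "p" (0 to 1); they miss things now and then, are a little off and sometimes report something else, mostly with a low value. They report only what shows in the picture. A call takes as long as a camera call. They do not tell look-alikes from the thing itself.
- cut_out(camera, thing): "pixels" (480x640 bool, what is visible of it).
- place_of(camera, thing): "at" ([x, y, z] in m, in world coordinates, good to about 4 mm: a listed point, or the origin of a listed thing).
The state is a dict: "time": time; "joint_pos": joint angles; "joint_vel": joint speeds; "joint_efforts": joint torques, N m; "tool_pos": TCP position; "tool_rot": TCP orientation; "contact_force": force on the tool from outside, world axes, zero at the start; "ft_torque": the same for the moment, N m; "gripper_width": opening from 0.0 (shut) to 1.0 (fully open); "grasp_force": force on a finger pad.
Only numpy, scipy, OpenCV 4.12 (cv2) and the standard library are available. Lean on these libraries where they do the work, as an engineer would, in place of code of your own. Each camera call takes 0.05 s, during which the arm holds its last target. There are 200 camera calls.

### The job

Put the pump dispenser with the rectangular T-foot into the metal counter track: enter its foot through the track's open end with the pump nozzle pointing back out of that end, and slide it in past the spring rollers until it is fully home against the black stop, wherever that is clamped, then let go. Feel your way and do not ram it, and leave the other things on the worktop where they are.

Things in the scene. Friction and masses are not known exactly. Their poses are not given: they have to be found in the camera images.
- dispenser: White rectangular pump bottle with grey pump on a grey T-foot, 140 to 280 g, 98 mm tall, upright at the start. Origin: centre of the foot's underside; z up; x along the foot, leading into the track; nozzle points to -x. Foot 60 (x) by 40 (y) by 6 mm, corners rounded to 5 mm; neck 40 by 16 mm with half-round ends, z 6 to 28; bottle 50 (x) by 36 (y) mm, z 28 to 82; pump above it.
- grip (a point): Middle of the dispenser's bottle, 58 mm above its origin: grip here across the flat sides 36 mm apart (along the dispenser's y), or anywhere from 40 to 75 mm up. Grip firmly: a hard bump of the foot turns the dispenser in the fingers.
- nozzle (a point): Tip of the dispenser's pump nozzle, at x -27, y 0, z 94.5 mm in the dispenser's frame.
- track: Aluminium T-slot track fixed on the worktop, place and yaw vary. Origin: on the worktop under the middle of the open end; x runs into the track, z up. 200 mm long, 64 wide, 25 high. Channel floor at z 12 mm; channel 42 wide, 8 high, roofed by two lips (z 20 to 25) that leave a 19 mm slot for the neck. On it is clamped a black stop unit (90 wide, up to z 39).
- mouth (a point): Middle of the channel floor at the open end: x 0, y 0, z 12 mm in the track's frame. A foot enters only here, with its underside 12 to 14 mm over the worktop: 1 mm play to each side, 2 mm in height, no flare.
- home_pin (a joint): Sprung steel pin (under 1 N) standing 4 mm out of the stop face; reads 0 when free, 0.004 m when the foot's front end is flat against the stop, i.e. the dispenser is home. The stop unit is clamped firmly with its face somewhere from x 145 to 180 mm in the track: where is not told, find it by feel or sight. The dispenser's origin is 30 mm short of the face at home.
- stop_range (a point): Middle of the stretch in which the stop face may lie, on the channel floor: x 162.5, y 0, z 12 mm in the track's frame. The stop unit carries two upright spring rollers 49.5 mm before the face, one each side of the slot, 3 mm into the neck's path, pressed in by 5 to 6 N each: they resist by some 10 N from 40 to 31 mm before home, then from 7 mm before home they drop in behind the neck and press it on.
- round_dispenser: The same bottle on a round foot of 64 mm diameter, 98 mm tall, which does not fit the track; a bystander. Origin: centre of its underside.
- cream_jar: Bystander: white jar, 52 mm diameter, 50 mm tall. Origin: centre of its underside.
- spatula: Bystander: spatula 180 mm long lying flat, along its x. Origin: underside.
- carton: Bystander: blue carton, 60 by 110 by 35 mm. Origin: centre of its underside.
- wipes: Bystander: red pack of wipes, 100 by 170 by 50 mm. Origin: centre of its underside.
- saline: Bystander: white round bottle, 60 mm diameter, 105 mm tall. Origin: centre of its underside.
Not all that is in view belongs to the job. Leave any red look-alike of the dispenser alone. Several things have the shape of the track; the one meant has the colours described above.

How it is judged:
By the outcome, as a careful person would: the job done as asked, in the order asked, and still so for the second after the job is handed in, with the robot touching nothing.
It also fails if it takes over 69 s, if anything falls off the work surface, if the arm or the gripper's body presses on something with over 40 N, if the wrist force passes 120 N, or if a joint passes its speed limit or range.

## Working session

There is one attempt and no reset: what is moved stays moved. The work goes in short steps, Python scripts to look and compute and a tool call to move; the robot and the scene stay as the last step left them, time stands still between calls to the robot, and variables do not carry over. Pictures are saved under pics/ and viewed, at most 10 in all, crops included, and the job is handed in when it is done.

Besides the shell and the picture viewer there is one more tool, called after ">>>" by a JSON object that holds its "api" and its "payload". jog_arm: Moves the arm, as the interface text tells. Shift numbers are shares of 50 cm and turn numbers shares of 1.5 rad, none past 1 either way. Its arguments: {"type":"object","properties":{"motion":{"type":"string"}},"required":["motion"]}

```bash
mkdir -p pics; ls; python3 - <<'E'
from plant import *
import cv2,numpy as np
s=state();print({k:np.round(s[k],3).tolist() for k in s})
for c in("top","side"):
    f=grab_frame(c);cv2.imwrite(f"pics/{c}0.png",f["color"][...,::-1]);np.savez(f"{c}0.npz",**f)
    print(c,f["intrinsics"].round(1).tolist(),f["world_from_camera"].round(3).tolist())
    for t in("dispenser","track","mouth","stop_range","grip","nozzle","round_dispenser"):
        print(t,[(round(float(r["p"]),2),np.round(r["at"],3).tolist()) for r in place_of(c,t)])
E
```

```text
pics
{'time': 0.0, 'joint_pos': [-1.457, 0.053, 1.614, -0.0, 1.476, -0.119], 'joint_vel': [0.001, -0.001, -0.0, 0.001, 0.001, -0.0], 'joint_efforts': [0.002, -39.369, -37.017, 0.0, 0.007, 0.0], 'tool_pos': [0.144, -0.608, 0.23], 'tool_rot': [-0.001, 0.993, 0.116, -0.0], 'contact_force': [-0.439, -0.15, -0.646], 'ft_torque': [0.004, 0.02, 0.004], 'grasp_force': 0.0, 'gripper_width': 1.0}
top [[611.7, 0.0, 324.2], [0.0, 611.7, 228.5], [0.0, 0.0, 1.0]] [[0.002, 0.995, -0.103, 0.378], [-1.0, 0.003, 0.006, 0.054], [0.007, 0.103, 0.995, 1.509], [0.0, 0.0, 0.0, 1.0]]
dispenser [(0.88, [0.616, -0.324, -0.0]), (0.86, [0.514, -0.339, -0.0])]
track [(0.8, [0.52, 0.023, 0.002]), (0.73, [0.559, 0.179, 0.011]), (0.6, [0.296, 0.024, 0.003])]
mouth [(0.82, [0.519, 0.027, 0.014]), (0.58, [0.291, 0.027, 0.012]), (0.49, [0.523, 0.468, -0.001])]
stop_range [(0.79, [0.556, 0.181, 0.01]), (0.79, [0.369, 0.17, 0.014])]
grip [(0.87, [0.515, -0.346, 0.061]), (0.75, [0.613, -0.323, 0.059]), (0.19, [0.517, 0.023, -0.003])]
nozzle [(0.82, [0.503, -0.327, 0.096]), (0.56, [0.626, -0.342, 0.093]), (0.29, [0.763, 0.042, 0.001])]
round_dispenser [(0.77, [0.495, -0.198, -0.0])]
side [[445.0, 0.0, 321.4], [0.0, 445.0, 236.2], [0.0, 0.0, 1.0]] [[-0.858, 0.381, -0.345, 0.203], [-0.514, -0.629, 0.584, 0.585], [0.005, 0.678, 0.735, 0.783], [0.0, 0.0, 0.0, 1.0]]
dispenser [(0.93, [0.616, -0.323, 0.004]), (0.85, [0.512, -0.345, 0.003])]
track [(0.77, [0.299, 0.028, 0.001])]
mouth [(0.78, [0.298, 0.027, 0.015]), (0.71, [0.521, 0.024, 0.015]), (0.39, [0.628, -0.347, 0.095])]
stop_range [(0.77, [0.56, 0.182, 0.014]), (0.63, [0.373, 0.174, 0.012])]
grip [(0.89, [0.617, -0.32, 0.058]), (0.59, [0.519, -0.344, 0.058])]
nozzle [(0.9, [0.629, -0.346, 0.094]), (0.75, [0.501, -0.321, 0.092])]
round_dispenser [(0.61, [0.492, -0.204, -0.0])]
```

View pics/top0.png

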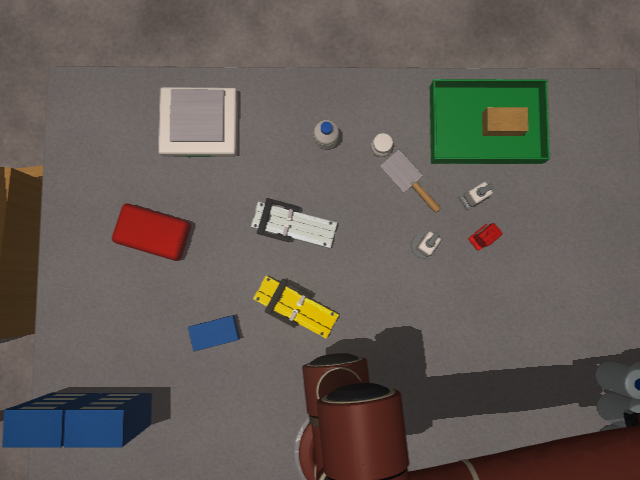

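View pics/side0.png

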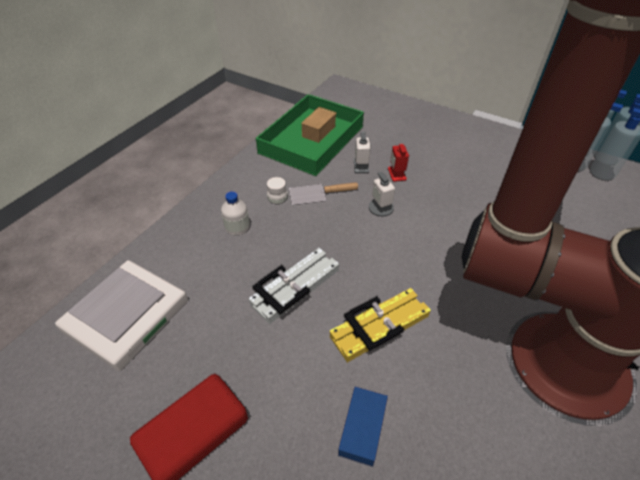

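Top view: the metal track at (295,223) has its open end to the right at (337,232) and the black stop at (275,220). The yellow one at (297,307) is a decoy. Dispenser candidates are the white one at (477,195), the white one on a round foot at (428,243), and the red one at (485,237). The one at (477,195) fits. I'll confirm it in an enlarged, rectified crop.

```bash
cat > h.py <<'E'
import numpy as np,cv2
def proj(f,P):
    T=f["world_from_camera"];K=f["intrinsics"];P=np.atleast_2d(P)
    c=(P-T[:3,3])@T[:3,:3]; c=c*[1,-1,-1]
    u=c@K.T; return u[:,:2]/u[:,2:]
def rect(f,cx,cy,z,w,h,yaw,s):
    """rectify the plane z, columns along yaw dir, rows along its right; s m/px; image centre=(cx,cy)"""
    j,i=np.meshgrid(np.arange(w),np.arange(h)); a=(j-w/2)*s; b=-(i-h/2)*s
    X=cx+a*np.cos(yaw)-b*np.sin(yaw); Y=cy+a*np.sin(yaw)+b*np.cos(yaw)
    uv=proj(f,np.c_[X.ravel(),Y.ravel(),np.full(X.size,z)]).astype(np.float32).reshape(h,w,2)
    return cv2.remap(f["color"],uv[...,0],uv[...,1],cv2.INTER_CUBIC)
E
python3 - <<'E'
from h import *
t=dict(np.load("top0.npz"));s=dict(np.load("side0.npz"))
yt=np.deg2rad(76)
R=[rect(f,0.54,0.11,0.025,400,300,yt,.00065) for f in(t,s)]
D=[rect(f,0.615,-0.323,0.082,400,300,np.deg2rad(117),.0004) for f in(t,s)]
im=np.vstack([np.hstack(R),np.hstack(D)])
cv2.imwrite("pics/r0.png",im[...,::-1])
for n,f in(("top",t),("side",s)): print(n,proj(f,[[.52,.025,.012],[.616,-.323,0]]).round(0).tolist())
E
```

```text
top [[332.0, 234.0], [471.0, 196.0]]
side [[327.0, 258.0], [360.0, 166.0]]
```

View pics/r0.png

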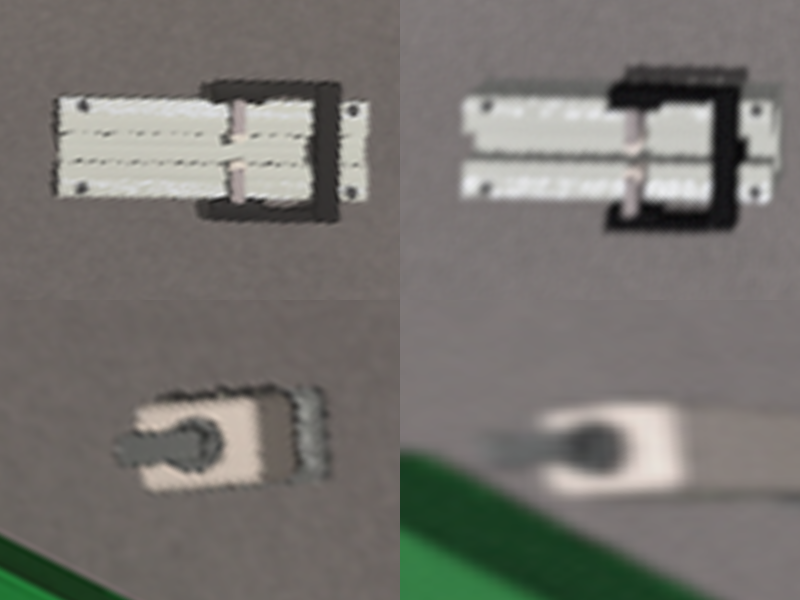

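The crop confirms it: white bottle on a rectangular grey foot (left bottom, 200,443), and a metal track with rollers at column 238 and the stop face near column 312. Next come line fits for the poses.

```bash
cat >> h.py <<'E'
def lines(img,cols,thr=150):
    g=img.min(2).astype(float); up=[];lo=[]
    for c in cols:
        r=np.where(cv2.GaussianBlur(g,(0,0),1)[:,c]>thr)[0]
        up.append(r.min());lo.append(r.max()+1)
    return np.median(up),np.median(lo),np.polyfit(cols,up,1),np.polyfit(cols,lo,1)
def trackfit(f,yaw,c=(0.54,0.11),s=.0005):
    R=rect(f,c[0],c[1],.025,520,300,yaw,s)
    u,l,pu,pl=lines(R,np.arange(80,210))
    g=cv2.GaussianBlur(R.min(2).astype(float),(0,0),1)
    ends=[np.where(g[r]>150)[0].min() for r in range(int(u)+15,int(l)-15)]
    return R,np.rad2deg(-np.arctan([pu[0],pl[0]])),pu,pl,np.median(ends)
E
python3 - <<'E'
from h import *
for n in("top0","side0"):
    f=dict(np.load(n+".npz"));yaw=np.deg2rad(75.5);c=np.array([.54,.11])
    R,a,pu,pl,e=trackfit(f,yaw)
    m=(np.polyval(pu,e)+np.polyval(pl,e))/2; w=np.polyval(pl,140)-np.polyval(pu,140)
    yw=yaw+np.deg2rad(a.mean()); ax=(e-260)*.0005; b=-(m-150)*.0005
    print(n,"track slopes",a,"width mm",w*.5,"yaw",np.rad2deg(yw),"mouth",c+[ax*np.cos(yaw)-b*np.sin(yaw),ax*np.sin(yaw)+b*np.cos(yaw)])
    g=R[int(m)-3+0:int(m)+90].min(2)
    row=R[int(m)+40].min(2); print("dark cols rel mouth mm",[round((x-e)*.5) for x in np.where((row[int(e)+20:]<90))[0][:30]+int(e)+20])
    B=rect(f,.615,-.323,.082,400,300,np.deg2rad(120),.0004)
    mk=((B.min(2)>130)*255).astype(np.uint8)
    cs=max(cv2.findContours(mk,0,2)[0],key=cv2.contourArea);r=cv2.minAreaRect(cs)
    j,i=r[0];A=(j-200)*.0004;b=-(i-150)*.0004;y=np.deg2rad(120)
    print("bottle",[.615+A*np.cos(y)-b*np.sin(y),-.323+A*np.sin(y)+b*np.cos(y)],np.array(r[1])*.4,r[2])
E
```

```text
top0 track slopes [ 0.68286319 -2.90763156] width mm 62.031979133949655 yaw 74.38761581667168 mouth [0.51542293 0.02287858]Traceback (most recent call last):
  File "<stdin>", line 9, in <module>
    return umr_minimum(a, axis, None, out, keepdims, initial, where)
numpy.exceptions.AxisError: axis 2 is out of bounds for array of dimension 2
```

```bash
cat > fit.py <<'E'
from h import *
from scipy.stats import theilslopes
def track(f,deg=75.5,c=(.54,.11)):
    yaw=np.deg2rad(deg);R=rect(f,*c,.025,520,300,yaw,.0005)
    m=((cv2.GaussianBlur(R,(0,0),1).min(2)>145)).astype(np.uint8)
    n,L,st,_=cv2.connectedComponentsWithStats(cv2.morphologyEx(m,cv2.MORPH_CLOSE,np.ones((13,13)))) 
    m=L==1+np.argmax(st[1:,4])
    e=np.median([np.where(m[r])[0].min() for r in range(95,200) if m[r].any()])
    cols=np.arange(int(e)+15,int(e)+150)
    up=[np.where(m[:,k])[0].min() for k in cols];lo=[np.where(m[:,k])[0].max()+1 for k in cols]
    a,b=theilslopes(up,cols)[:2],theilslopes(lo,cols)[:2]
    mm=(a[0]*e+a[1]+b[0]*e+b[1])/2; A=(e-260)*.0005;B=-(mm-150)*.0005
    return dict(slopes=np.rad2deg(-np.arctan([a[0],b[0]])),w=np.median(np.array(lo)-up)*.5,yaw=deg-np.rad2deg(np.arctan((a[0]+b[0])/2)),
      mouth=[c[0]+A*np.cos(yaw)-B*np.sin(yaw),c[1]+A*np.sin(yaw)+B*np.cos(yaw)]),R,e,mm
def bottle(f,deg=120,c=(.615,-.323),z=.082):
    y=np.deg2rad(deg);B=rect(f,*c,z,400,300,y,.0004)
    m=cv2.morphologyEx((B.min(2)>130).astype(np.uint8),cv2.MORPH_CLOSE,np.ones((9,9)))
    r=cv2.minAreaRect(max(cv2.findContours(m,0,2)[0],key=cv2.contourArea))
    A=(r[0][0]-200)*.0004;b=-(r[0][1]-150)*.0004
    return [c[0]+A*np.cos(y)-b*np.sin(y),c[1]+A*np.sin(y)+b*np.cos(y)],np.array(r[1])*.4,r[2],B
E
python3 - <<'E'
from fit import *
for n in("top0","side0"):
    f=dict(np.load(n+".npz")); d,R,e,mm=track(f); print(n,d)
    row=R[int(mm)+45].min(1).astype(int); print([((k-e)*.5,row[k]) for k in range(int(e)+240,int(e)+400,8)])
    print(bottle(f)[:3])
E
```

```text
top0 {'slopes': array([-0., -0.]), 'w': np.float64(64.0), 'yaw': np.float64(75.5), 'mouth': [np.float64(0.5162472719906678), np.float64(0.022148944729646635)]}
[(np.float64(120.0), np.int64(173)), (np.float64(124.0), np.int64(189)), (np.float64(128.0), np.int64(189)), (np.float64(132.0), np.int64(190)), (np.float64(136.0), np.int64(195)), (np.float64(140.0), np.int64(188)), (np.float64(144.0), np.int64(199)), (np.float64(148.0), np.int64(199)), (np.float64(152.0), np.int64(192)), (np.float64(156.0), np.int64(204)), (np.float64(160.0), np.int64(197)), (np.float64(164.0), np.int64(87)), (np.float64(168.0), np.int64(46)), (np.float64(172.0), np.int64(51)), (np.float64(176.0), np.int64(50)), (np.float64(180.0), np.int64(46)), (np.float64(184.0), np.int64(184)), (np.float64(188.0), np.int64(175)), (np.float64(192.0), np.int64(192)), (np.float64(196.0), np.int64(193))]
([np.float64(0.6132139622480285), np.float64(-0.324707505052943)], array([33.42154846, 48.54047852]), 87.95458984375)
side0 {'slopes': array([-0., -0.]), 'w': np.float64(67.0), 'yaw': np.float64(75.5), 'mouth': [np.float64(0
[... 194 characters left out ...]
24)), (np.float64(136.0), np.int64(228)), (np.float64(140.0), np.int64(225)), (np.float64(144.0), np.int64(218)), (np.float64(148.0), np.int64(228)), (np.float64(152.0), np.int64(212)), (np.float64(156.0), np.int64(208)), (np.float64(160.0), np.int64(208)), (np.float64(164.0), np.int64(81)), (np.float64(168.0), np.int64(19)), (np.float64(172.0), np.int64(23)), (np.float64(176.0), np.int64(18)), (np.float64(180.0), np.int64(122)), (np.float64(184.0), np.int64(213)), (np.float64(188.0), np.int64(192)), (np.float64(192.0), np.int64(172)), (np.float64(196.0), np.int64(218))]
([np.float64(0.6118244527640587), np.float64(-0.31854690998613966)], array([38.46694946, 62.84575806]), 87.90474700927734)
```

```bash
cat > go.py <<'E'
import sys,numpy as np
from plant import state
from scipy.spatial.transform import Rotation as Ro
def q(r): return Ro.from_quat(np.r_[r[1:],r[0]])
def go(x,y,z,deg):
    s=state();R=q(s["tool_rot"])
    a=np.deg2rad(deg);T=Ro.from_matrix(np.array([[np.cos(a),np.sin(a),0],[np.sin(a),-np.cos(a),0],[0,0,-1]]))
    d=R.inv().apply(np.array([x,y,z])-s["tool_pos"]);r=(R.inv()*T).as_rotvec()
    print("t",round(float(s["time"]),2),"pos",np.round(s["tool_pos"],4),"F",np.round(s["contact_force"],1),"shift",np.round(d/.5,4),"turn",np.round(r/1.5,4))
if __name__=="__main__": go(*map(float,sys.argv[1:]))
E
python3 go.py 0.613 -0.324 0.2 122
```

```text
t 0.8 pos [ 0.1442 -0.6081  0.2313] F [-0.  -0.   0.4] shift [ 1.0434 -0.3366  0.0627] turn [ 0.      0.     -1.2643]
```

>>> {"api": "jog_arm", "payload": {"motion": "65 0.115 -0.037 0.006 0 0 -0.12;65 0.23 -0.074 0.012 0 0 -0.24;65 0.345 -0.111 0.018 0 0 -0.36;65 0.46 -0.148 0.024 0 0 -0.48;65 0.575 -0.185 0.03 0 0 -0.6"}}

```text
time: 1.42
tool_pos: [0.4041, -0.4507, 0.2165]
tool_rot: [0.0, 0.842, 0.539, -0.0]
contact_force: [-0.2, -0.7, 0.1]
gripper_width: 0.65
grasp_force: 0.0
```

```bash
python3 go.py 0.613 -0.324 0.16 122
```

```text
t 1.43 pos [ 0.4041 -0.4507  0.2165] F [-0.2 -0.7  0.1] shift [0.4051 0.2732 0.113 ] turn [ 2.000e-04  5.000e-04 -6.605e-01]
```

>>> {"api": "jog_arm", "payload": {"motion": "65 0.08 0.055 0.02 0 0 -0.12;65 0.16 0.11 0.045 0 0 -0.24;65 0.24 0.165 0.07 0 0 -0.36;65 0.32 0.22 0.09 0 0 -0.48;65 0.405 0.273 0.113 0 0 -0.6"}}

```text
time: 2.05
tool_pos: [0.6135, -0.3256, 0.1597]
tool_rot: [0.0, 0.524, 0.852, -0.0]
contact_force: [0.4, -0.6, 0.1]
gripper_width: 0.648
grasp_force: 0.0
```

```bash
python3 go.py 0.613 -0.324 0.039 122; python3 - <<'E'
from fit import *
from plant import *
for c in("top","side"):
    f=grab_frame(c);cv2.imwrite(f"pics/{c}1.png",rect(f,.61,-.32,.08,400,400,0,.0006)[...,::-1])
E
python3 -c "
import cv2,numpy as np
cv2.imwrite('pics/a1.png',np.hstack([cv2.imread('pics/top1.png'),cv2.imread('pics/side1.png')]))"
```

```text
t 2.05 pos [ 0.6135 -0.3256  0.1597] F [ 0.4 -0.6  0.1] shift [0.0034 0.0005 0.2413] turn [ 0.0001  0.0004 -0.0605]
```

View pics/a1.png

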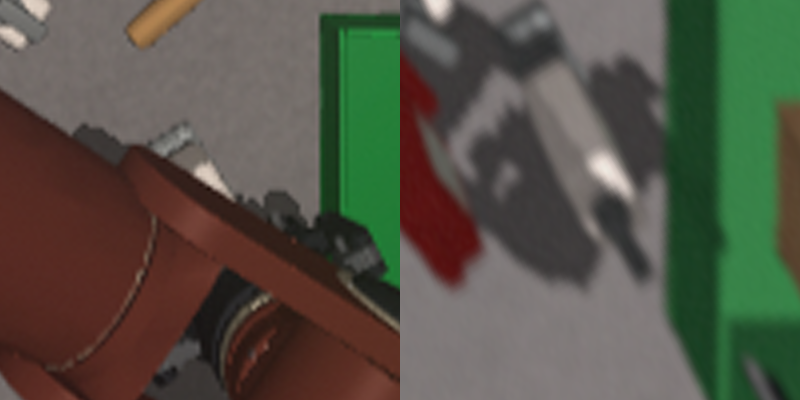

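The left crop is mostly hidden by the arm. The right crop shows the bottle clear between the shadows, so I'll descend.

>>> {"api": "jog_arm", "payload": {"motion": "65 0.003 0 0.03 0 0 -0.06;65 0.003 0 0.09 0 0 -0.06;65 0.003 0 0.15 0 0 -0.06;65 0.003 0 0.2 0 0 -0.06;65 0.003 0 0.235 0 0 -0.06"}}

```text
time: 2.78
tool_pos: [0.6106, -0.3252, 0.041]
tool_rot: [-0.001, 0.488, 0.873, -0.0]
contact_force: [0.6, -0.3, -0.3]
gripper_width: 0.651
grasp_force: 0.0
```

>>> {"api": "jog_arm", "payload": {"motion": "65 0 0 0.003 0 0 0;30 0 0 0.003 0 0 0;0 0 0 0.003 0 0 0;0 0 0 0.003 0 0 0;0 0 0 0.003 0 0 0"}}

```text
time: 3.4
tool_pos: [0.6123, -0.3255, 0.0423]
tool_rot: [0.001, 0.488, 0.873, -0.0]
contact_force: [0.6, 0.5, 3.9]
gripper_width: 0.415
grasp_force: 62.5
```

```bash
python3 go.py 0.613 -0.324 0.13 122; python3 -c "
from plant import *
s=state();print(s['gripper_width'],s['grasp_force'],s['ft_torque'])"
```

```text
t 3.4 pos [ 0.6123 -0.3255  0.0423] F [0.6 0.5 3.9] shift [ 0.0014  0.0029 -0.1753] turn [ 0.0006  0.0015 -0.0042]
0.4145390601744887 62.47885465621948 [-0.02088498 -0.07310961 -0.00427835]
```

>>> {"api": "jog_arm", "payload": {"motion": "0 0 0 -0.02 0 0 0;0 0 0 -0.06 0 0 0;0 0 0 -0.12 0 0 0;0 0 0 -0.17 0 0 0;0 0 0 -0.17 0 0 0"}}

```text
time: 4.03
tool_pos: [0.6131, -0.3262, 0.1301]
tool_rot: [0.003, 0.488, 0.873, -0.0]
contact_force: [-0.6, 0.3, -2.8]
gripper_width: 0.414
grasp_force: 61.8
```

```bash
cat > look.py <<'E'
from plant import *
from fit import *
import sys
n=sys.argv[1]
for c in("top","side"):
    f=grab_frame(c);np.savez(f"{c}{n}.npz",**f);cv2.imwrite(f"pics/{c}{n}.png",f["color"][...,::-1])
    for t in("dispenser","grip","nozzle","mouth"):
        print(c,t,[(round(float(r["p"]),2),np.round(r["at"],3).tolist()) for r in place_of(c,t) if r["p"]>.3])
E
python3 go.py 0.5 -0.04 0.13 75.5; python3 look.py 2
```

```text
t 4.03 pos [ 0.6131 -0.3262  0.1301] F [-0.6  0.3 -2.8] shift [ 0.606   0.1074 -0.0033] turn [0.0033 0.0031 0.5367]
top dispenser [(0.52, [0.614, -0.326, 0.087])]
top grip [(0.5, [0.559, 0.179, 0.006])]
top nozzle []
top mouth [(0.68, [0.518, 0.024, 0.012]), (0.62, [0.294, 0.03, 0.012])]
side dispenser [(0.68, [0.613, -0.324, 0.084])]
side grip [(0.93, [0.612, -0.324, 0.142]), (0.67, [0.514, -0.347, 0.059]), (0.53, [0.626, -0.348, 0.173])]
side nozzle [(0.59, [0.496, -0.325, 0.09]), (0.56, [0.626, -0.351, 0.176])]
side mouth [(0.7, [0.519, 0.023, 0.011]), (0.62, [0.296, 0.026, 0.015])]
```

>>> {"api": "jog_arm", "payload": {"motion": "0 0.03 0.005 -0.06 0 0 0.1;0 0.14 0.025 -0.08 0 0 0.21;0 0.25 0.045 -0.08 0 0 0.32;0 0.36 0.065 -0.08 0 0 0.43;0 0.47 0.083 -0.08 0 0 0.537"}}

```text
time: 5.15
tool_pos: [0.5228, -0.1015, 0.1659]
tool_rot: [0.0, 0.793, 0.61, 0.0]
contact_force: [-0.3, 0.4, -2.5]
gripper_width: 0.414
grasp_force: 61.8
```

```bash
python3 go.py 0.4965 -0.055 0.11 75.5
```

```text
t 5.15 pos [ 0.5228 -0.1015  0.1659] F [-0.3  0.4 -2.5] shift [ 0.0765 -0.0747  0.1118] turn [ 0.0003 -0.0002 -0.0041]
```

>>> {"api": "jog_arm", "payload": {"motion": "0 0.03 -0.03 0.02 0 0 -0.004;0 0.06 -0.06 0.06 0 0 -0.004;0 0.0765 -0.075 0.112 0 0 -0.004;0 0.0765 -0.075 0.15 0 0 -0.004;0 0.0765 -0.075 0.18 0 0 -0.004"}}

```text
time: 5.78
tool_pos: [0.4969, -0.057, 0.075]
tool_rot: [0.0, 0.789, 0.614, -0.0]
contact_force: [0.2, -1.2, -2.0]
gripper_width: 0.412
grasp_force: 61.8
```

```bash
python3 go.py 0.4965 -0.055 0.055 75.5;python3 look.py 3; python3 - <<'E'
from fit import *
t=dict(np.load("top3.npz"));s=dict(np.load("side3.npz"))
y=np.deg2rad(75.5)
im=np.vstack([np.hstack([rect(f,.51,-.01,z,400,300,y,.0005) for f in(t,s)]) for z in(.025,.11)])
cv2.imwrite("pics/r3.png",im[...,::-1])
print(track(s)[0])
E
```

```text
t 5.78 pos [ 0.4969 -0.057   0.075 ] F [ 0.2 -1.2 -2. ] shift [ 0.0036 -0.0018  0.0399] turn [0.     0.0001 0.0037]
top dispenser [(0.76, [0.513, -0.339, -0.001]), (0.34, [0.499, -0.062, 0.033])]
top grip [(0.79, [0.516, -0.344, 0.062]), (0.51, [0.647, -0.174, 0.002]), (0.38, [0.494, -0.055, 0.093])]
top nozzle [(0.8, [0.5, -0.326, 0.097])]
top mouth [(0.81, [0.519, 0.026, 0.011]), (0.72, [0.294, 0.028, 0.013])]
side dispenser [(0.98, [0.512, -0.345, 0.001]), (0.87, [0.5, -0.058, 0.037])]
side grip [(0.68, [0.5, -0.055, 0.094]), (0.63, [0.517, -0.344, 0.059])]
side nozzle [(0.89, [0.498, -0.323, 0.09]), (0.71, [0.492, -0.087, 0.129])]
side mouth [(0.86, [0.518, 0.024, 0.013]), (0.81, [0.298, 0.027, 0.013])]
{'slopes': array([-0., -0.]), 'w': np.float64(68.5), 'yaw': np.float64(75.5), 'mouth': [np.float64(0.5169733827209514), np.float64(0.021961159726605804)]}
```

View pics/r3.png

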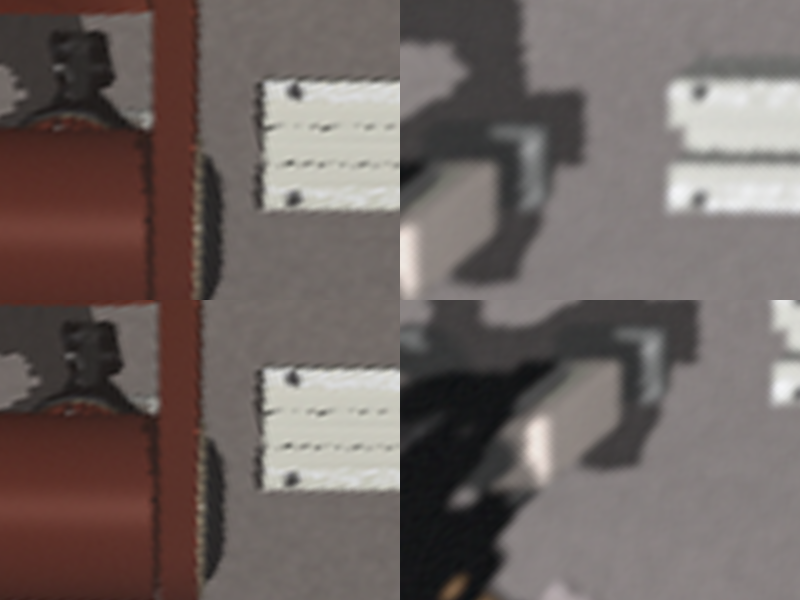

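```bash
python3 - <<'E'
from fit import *
for n in("top0","top3","side0","side3"):
    f=dict(np.load(n+".npz"))
    R=rect(f,.54,.11,.025,520,300,np.deg2rad(75.5),.0005); g=cv2.GaussianBlur(R.min(2).astype(float),(0,0),1.5)
    def edge(r0,r1,cols):
        x=[]
        for c in cols:
            d=np.abs(np.diff(g[r0:r1,c])); d[d<.5*d.max()]=0; x.append(r0+.5+(d*np.arange(len(d))).sum()/d.sum())
        p=np.polyfit(cols,x,1); return round(float(np.rad2deg(-np.arctan(p[0]))),2),round(float(np.polyval(p,70)),1)
    cols=np.r_[75:190]; 
    print(n,edge(65,100,cols),edge(195,230,cols))
E
cat > tr.py <<'E'
# track coords of tool and jog numbers to a target: along a (m from mouth, TCP), lateral b, z
import sys,numpy as np
from go import *
Y=75.5;O=np.array([.508,-.0095])+.033*np.array([np.cos(np.deg2rad(Y)),np.sin(np.deg2rad(Y))])
u=np.array([np.cos(np.deg2rad(Y)),np.sin(np.deg2rad(Y))]);v=np.array([-u[1],u[0]])
if __name__=="__main__":
    a,b,z=map(float,sys.argv[1:4]);s=state();p=s["tool_pos"][:2]-O
    F=np.array(s["contact_force"]);M=np.array(s["ft_torque"])
    ang=q(s["tool_rot"]).apply([1,0,0]);print("along,lat mm",(p@u*1e3).round(2),(p@v*1e3).round(2),"F along,lat,z",[round(float(k),1) for k in(F[:2]@u,F[:2]@v,F[2])],"Mz",round(float(M[2]),2),"yaw",round(float(np.rad2deg(np.arctan2(ang[1],ang[0]))),2),"grip",round(float(s["gripper_width"]),3))
    t=O+a*u+b*v;go(t[0],t[1],z,Y)
E
python3 tr.py -.066 0 .0555
```

```text
top0 (0.6, 85.0) (-1.27, 208.6)
top3 (0.58, 85.0) (-1.32, 208.6)
side0 (2.14, 85.9) (-3.12, 207.3)
side3 (2.09, 85.8) (-3.01, 207.7)
along,lat mm -81.51 -1.58 F along,lat,z [0.3, -0.1, -2.7] Mz 0.07 yaw 75.81 grip 0.413
t 6.28 pos [ 0.4974 -0.0569  0.0766] F [ 0.1  0.3 -2.7] shift [ 0.031  -0.003   0.0421] turn [ 0.0009 -0.      0.0037]
```

>>> {"api": "jog_arm", "payload": {"motion": "0 0.01 -0.003 0.01 0 0 0.004;0 0.02 -0.003 0.025 0 0 0.004;0 0.03 -0.003 0.04 0 0 0.004;0 0.031 -0.003 0.042 0 0 0.004;0 0.031 -0.003 0.042 0 0 0.004"}}

```text
time: 6.9
tool_pos: [0.4991, -0.0412, 0.0546]
tool_rot: [-0.0, 0.791, 0.612, -0.0]
contact_force: [0.5, -0.2, -2.3]
gripper_width: 0.413
grasp_force: 61.7
```

```bash
python3 tr.py -.04 0.0002 .0555;python3 look.py 4 >/dev/null; python3 tr.py -.04 0.0002 .0555; python3 - <<'E'
from fit import *
s=dict(np.load("side4.npz")); y=np.deg2rad(75.5)
uv=proj(s,[[.512,.0,.02]])[0].astype(int)
c=s["color"][uv[1]-60:uv[1]+40,uv[0]-70:uv[0]+70]
cv2.imwrite("pics/r4.png",cv2.resize(c,None,fx=5.5,fy=5.5,interpolation=2)[...,::-1]); print(uv)
E
```

```text
along,lat mm -65.87 0.69 F along,lat,z [-0.0, -0.6, -2.3] Mz 0.03 yaw 75.49 grip 0.413
t 6.9 pos [ 0.4991 -0.0412  0.0546] F [ 0.5 -0.2 -2.3] shift [ 0.0517  0.001  -0.0019] turn [-0.0003  0.0001 -0.0001]
along,lat mm -66.03 0.54 F along,lat,z [-0.4, -0.3, -3.1] Mz 0.0 yaw 75.47 grip 0.418
t 7.4 pos [ 0.4992 -0.0413  0.0549] F [ 0.2 -0.5 -3.1] shift [ 0.0521  0.0006 -0.0012] turn [ 0.0001 -0.     -0.0004]
[335 250]
```

View pics/r4.png

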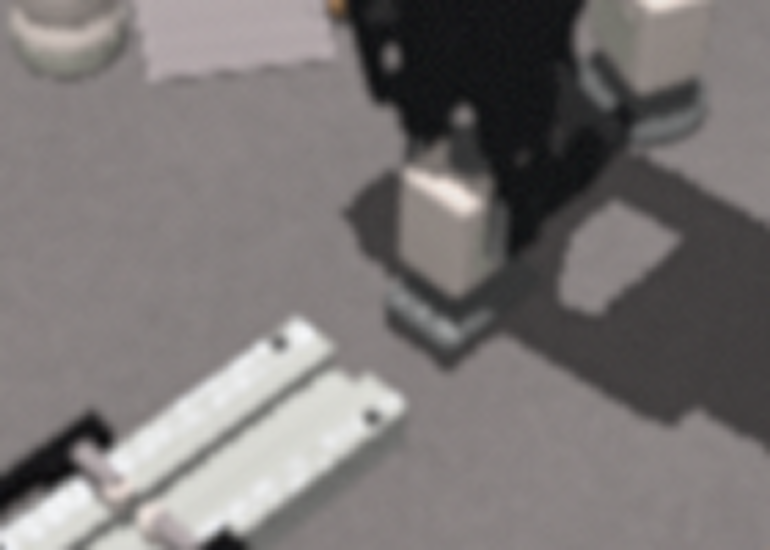

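The foot sits level in front of the mouth at about (440,300) in the crop, aligned with the track and with the nozzle pointing back. I'll advance.

>>> {"api": "jog_arm", "payload": {"motion": "0 0.012 0.0006 -0.001 0 0 0;0 0.024 0.0006 -0.001 0 0 0;0 0.036 0.0006 -0.001 0 0 0;0 0.048 0.0006 -0.001 0 0 0;0 0.05 0.0006 -0.001 0 0 0"}}

```text
time: 8.02
tool_pos: [0.5058, -0.0167, 0.0553]
tool_rot: [-0.0, 0.791, 0.612, -0.0]
contact_force: [0.6, 0.2, -3.7]
gripper_width: 0.412
grasp_force: 61.7
```

```bash
python3 tr.py -.020 0.0002 .0555
```

```text
along,lat mm -40.48 0.34 F along,lat,z [0.3, -0.5, -3.7] Mz 0.0 yaw 75.52 grip 0.412
t 8.03 pos [ 0.5058 -0.0167  0.0553] F [ 0.6  0.2 -3.7] shift [ 0.041   0.0003 -0.0004] turn [-0.      0.      0.0002]
```

>>> {"api": "jog_arm", "payload": {"motion": "0 0.005 0 0 0 0 0;0 0.01 0 0 0 0 0;0 0.015 0 0 0 0 0;0 0.02 0 0 0 0 0;0 0.024 0 0 0 0 0"}}

```text
time: 8.65
tool_pos: [0.5088, -0.0054, 0.0553]
tool_rot: [0.0, 0.791, 0.612, 0.0]
contact_force: [0.8, 0.0, -1.9]
gripper_width: 0.414
grasp_force: 61.7
```

```bash
python3 tr.py -.020 0.0002 .0555
```

```text
along,lat mm -28.82 0.26 F along,lat,z [0.2, -0.8, -1.9] Mz 0.04 yaw 75.47 grip 0.414
t 8.65 pos [ 0.5088 -0.0054  0.0553] F [ 0.8  0.  -1.9] shift [ 0.0176  0.0001 -0.0003] turn [ 0.     -0.     -0.0003]
```

>>> {"api": "jog_arm", "payload": {"motion": "0 0.004 0 0 0 0 0;0 0.008 0 0 0 0 0;0 0.012 0 0 0 0 0;0 0.016 0 0 0 0 0;0 0.018 0 0 0 0 0"}}

```text
time: 9.28
tool_pos: [0.511, 0.0033, 0.0553]
tool_rot: [-0.0, 0.791, 0.612, -0.0]
contact_force: [0.8, 0.5, -3.6]
gripper_width: 0.413
grasp_force: 61.7
```

```bash
python3 tr.py 0 0.0002 .0555
```

```text
along,lat mm -19.86 0.3 F along,lat,z [0.7, -0.6, -3.6] Mz 0.03 yaw 75.48 grip 0.413
t 9.28 pos [0.511  0.0033 0.0553] F [ 0.8  0.5 -3.6] shift [ 0.0397  0.0002 -0.0004] turn [-0.      0.     -0.0002]
```

>>> {"api": "jog_arm", "payload": {"motion": "0 0.008 0 0 0 0 0;0 0.016 0 0 0 0 0;0 0.024 0 0 0 0 0;0 0.032 0 0 0 0 0;0 0.04 0 0 0 0 0"}}

```text
time: 9.9
tool_pos: [0.5161, 0.0228, 0.0553]
tool_rot: [0.0, 0.791, 0.612, 0.0]
contact_force: [-0.9, -0.8, -2.4]
gripper_width: 0.412
grasp_force: 61.7
```

```bash
python3 tr.py 0.04 0.0002 .0555
```

```text
along,lat mm 0.34 0.26 F along,lat,z [-1.0, 0.7, -2.4] Mz 0.01 yaw 75.48 grip 0.412
t 9.9 pos [0.5161 0.0228 0.0553] F [-0.9 -0.8 -2.4] shift [ 0.0793  0.0001 -0.0003] turn [ 0.     -0.     -0.0002]
```

>>> {"api": "jog_arm", "payload": {"motion": "0 0.014 0 0 0 0 0;0 0.028 0 0 0 0 0;0 0.042 0 0 0 0 0;0 0.056 0 0 0 0 0;0 0.07 0 0 0 0 0"}}

```text
time: 10.52
tool_pos: [0.5249, 0.0569, 0.0553]
tool_rot: [0.0, 0.791, 0.612, 0.0]
contact_force: [-0.4, 0.4, -1.7]
gripper_width: 0.417
grasp_force: 61.7
```

```bash
python3 tr.py 0.07 0.0002 .0555
```

```text
along,lat mm 35.53 0.25 F along,lat,z [0.3, 0.5, -1.7] Mz 0.02 yaw 75.48 grip 0.417
t 10.53 pos [0.5249 0.0569 0.0553] F [-0.4  0.4 -1.7] shift [ 0.0689  0.0001 -0.0003] turn [ 0.      0.     -0.0002]
```

>>> {"api": "jog_arm", "payload": {"motion": "0 0.014 0 0 0 0 0;0 0.028 0 0 0 0 0;0 0.042 0 0 0 0 0;0 0.056 0 0 0 0 0;0 0.07 0 0 0 0 0"}}

```text
time: 11.15
tool_pos: [0.5337, 0.0908, 0.0553]
tool_rot: [-0.0, 0.791, 0.612, 0.0]
contact_force: [0.6, -0.9, -2.0]
gripper_width: 0.411
grasp_force: 61.7
```

```bash
python3 tr.py 0.09 0.0002 .0555; python3 look.py 5 |grep disp;  python3 - <<'E'
from fit import *
s=dict(np.load("side5.npz"))
uv=proj(s,[[.53,.09,.04]])[0].astype(int)
c=s["color"][uv[1]-60:uv[1]+40,uv[0]-70:uv[0]+70]
cv2.imwrite("pics/r5.png",cv2.resize(c,None,fx=5.5,fy=5.5,interpolation=2)[...,::-1]); print(uv)
E
```

```text
along,lat mm 70.52 0.27 F along,lat,z [-0.7, -0.8, -2.0] Mz -0.08 yaw 75.48 grip 0.411
t 11.15 pos [0.5337 0.0908 0.0553] F [ 0.6 -0.9 -2. ] shift [ 0.039   0.0001 -0.0004] turn [-0.     -0.     -0.0003]
top dispenser [(0.57, [0.515, -0.34, -0.001])]
side dispenser [(0.63, [0.534, 0.089, 0.019]), (0.6, [0.516, -0.344, 0.004])]
[307 268]
```

View pics/r5.png

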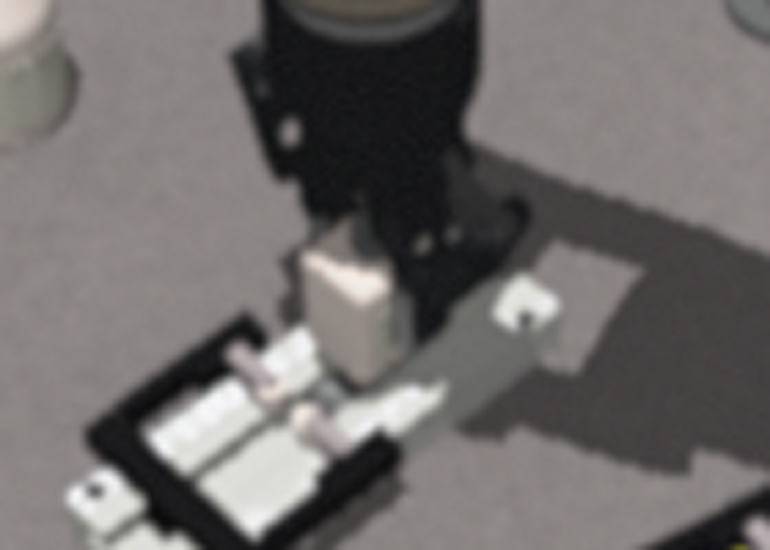

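The foot is in the channel with the neck in the slot, and the rollers are just ahead of it at about (280,400) in the crop. From here I go slowly.

>>> {"api": "jog_arm", "payload": {"motion": "0 0.006 0 0 0 0 0;0 0.013 0 0 0 0 0;0 0.02 0 0 0 0 0;0 0.027 0 0 0 0 0;0 0.034 0 0 0 0 0"}}

```text
time: 12.28
tool_pos: [0.5379, 0.1071, 0.0553]
tool_rot: [-0.0, 0.791, 0.612, -0.0]
contact_force: [1.0, -0.2, -3.5]
gripper_width: 0.412
grasp_force: 61.7
```

```bash
python3 tr.py 0.1 0.0002 .0555
```

```text
along,lat mm 87.33 0.26 F along,lat,z [0.0, -1.0, -3.5] Mz -0.02 yaw 75.49 grip 0.412
t 12.28 pos [0.5379 0.1071 0.0553] F [ 1.  -0.2 -3.5] shift [ 0.0253  0.0001 -0.0004] turn [-0.      0.     -0.0002]
```

>>> {"api": "jog_arm", "payload": {"motion": "0 0.005 0 0 0 0 0;0 0.01 0 0 0 0 0;0 0.015 0 0 0 0 0;0 0.018 0 0 0 0 0;0 0.018 0 0 0 0 0"}}

```text
time: 12.9
tool_pos: [0.5406, 0.1149, 0.0554]
tool_rot: [0.001, 0.791, 0.612, 0.0]
contact_force: [1.4, -3.4, -3.7]
gripper_width: 0.413
grasp_force: 61.6
```

```bash
python3 tr.py 0.1 0.0002 .0555
```

```text
along,lat mm 95.59 -0.41 F along,lat,z [-3.0, -2.2, -3.7] Mz -0.07 yaw 75.48 grip 0.413
t 12.9 pos [0.5406 0.1149 0.0554] F [ 1.4 -3.4 -3.7] shift [ 0.0088 -0.0012 -0.0001] turn [ 0.001   0.0006 -0.0003]
```

>>> {"api": "jog_arm", "payload": {"motion": "0 0.004 0.001 0 0 0 0.002;0 0.008 0.001 0 0 0 0.002;0 0.012 0.001 0 0 0 0.002;0 0.016 0.001 0 0 0 0.002;0 0.018 0.001 0 0 0 0.002"}}

```text
time: 13.52
tool_pos: [0.5428, 0.1246, 0.0553]
tool_rot: [-0.0, 0.792, 0.611, 0.0]
contact_force: [0.1, -1.1, -1.7]
gripper_width: 0.419
grasp_force: 61.9
```

```bash
python3 tr.py 0.11 -0.0002 .0555
```

```text
along,lat mm 105.59 -0.14 F along,lat,z [-1.0, -0.4, -1.7] Mz -0.05 yaw 75.3 grip 0.419
t 13.53 pos [0.5428 0.1246 0.0553] F [ 0.1 -1.1 -1.7] shift [ 0.0088  0.0001 -0.0003] turn [-0.0002 -0.0007 -0.0024]
```

>>> {"api": "jog_arm", "payload": {"motion": "0 0.005 0 0 0 0 0;0 0.01 0 0 0 0 0;0 0.015 0 0 0 0 0;0 0.02 0 0 0 0 0;0 0.024 0 0 0 0 0"}}

```text
time: 14.15
tool_pos: [0.5459, 0.1359, 0.0553]
tool_rot: [-0.0, 0.792, 0.611, 0.0]
contact_force: [-0.5, -1.4, -1.6]
gripper_width: 0.412
grasp_force: 61.8
```

```bash
python3 tr.py 0.13 -0.0003 .0555
```

```text
along,lat mm 117.25 -0.32 F along,lat,z [-1.5, 0.2, -1.6] Mz 0.03 yaw 75.31 grip 0.412
t 14.15 pos [0.5459 0.1359 0.0553] F [-0.5 -1.4 -1.6] shift [ 0.0255 -0.0001 -0.0003] turn [ 0.     -0.     -0.0022]
```

>>> {"api": "jog_arm", "payload": {"motion": "0 0.003 0 0 0 0 0;0 0.006 0 0 0 0 0;0 0.009 0 0 0 0 0;0 0.011 0 0 0 0 0;0 0.012 0 0 0 0 0"}}

```text
time: 14.78
tool_pos: [0.5474, 0.1415, 0.0553]
tool_rot: [0.0, 0.792, 0.611, 0.0]
contact_force: [0.2, -1.2, -0.8]
gripper_width: 0.414
grasp_force: 61.8
```

```bash
python3 tr.py 0.13 -0.0003 .0555
```

```text
along,lat mm 123.1 -0.37 F along,lat,z [-1.1, -0.5, -0.8] Mz -0.01 yaw 75.3 grip 0.414
t 14.78 pos [0.5474 0.1415 0.0553] F [ 0.2 -1.2 -0.8] shift [ 0.0138 -0.0002 -0.0003] turn [ 0.     -0.0001 -0.0023]
```

Now 1 mm rows, feeling for the stop.

>>> {"api": "jog_arm", "payload": {"motion": "0 0.002 0 0 0 0 0;0 0.004 0 0 0 0 0;0 0.006 0 0 0 0 0;0 0.008 0 0 0 0 0;0 0.008 0 0 0 0 0"}}

```text
time: 15.4
tool_pos: [0.5485, 0.1455, 0.0554]
tool_rot: [-0.0, 0.792, 0.611, 0.0]
contact_force: [1.1, -0.6, 0.0]
gripper_width: 0.409
grasp_force: 61.8
```

```bash
python3 tr.py 0.13 -0.0003 .0555
```

```text
along,lat mm 127.18 -0.37 F along,lat,z [-0.3, -1.2, 0.0] Mz 0.03 yaw 75.31 grip 0.409
t 15.4 pos [0.5485 0.1455 0.0554] F [ 1.1 -0.6  0. ] shift [ 0.0056 -0.0002 -0.0003] turn [ 0.0001 -0.0001 -0.0023]
```

>>> {"api": "jog_arm", "payload": {"motion": "0 0.002 0 0 0 0 0;0 0.003 0 0 0 0 0;0 0.004 0 0 0 0 0;0 0.005 0 0 0 0 0;0 0.005 0 0 0 0 0"}}

```text
time: 16.02
tool_pos: [0.5491, 0.148, 0.0553]
tool_rot: [-0.0, 0.792, 0.611, 0.0]
contact_force: [0.3, 1.6, -2.2]
gripper_width: 0.415
grasp_force: 61.9
```

```bash
python3 tr.py 0.132 -0.0003 .0555
```

```text
along,lat mm 129.83 -0.36 F along,lat,z [1.6, 0.2, -2.2] Mz 0.03 yaw 75.31 grip 0.415
t 16.02 pos [0.5491 0.148  0.0553] F [ 0.3  1.6 -2.2] shift [ 0.0043 -0.0001 -0.0003] turn [ 0.0001 -0.0004 -0.0023]
```

>>> {"api": "jog_arm", "payload": {"motion": "0 0.002 0 0 0 0 0;0 0.003 0 0 0 0 0;0 0.004 0 0 0 0 0;0 0.004 0 0 0 0 0;0 0.004 0 0 0 0 0"}}

```text
time: 16.65
tool_pos: [0.5496, 0.1499, 0.0554]
tool_rot: [-0.0, 0.792, 0.611, 0.0]
contact_force: [1.0, 3.5, -1.5]
gripper_width: 0.414
grasp_force: 61.8
```

```bash
python3 tr.py 0.132 -0.0003 .0555
```

```text
along,lat mm 131.75 -0.39 F along,lat,z [3.7, -0.1, -1.5] Mz -0.03 yaw 75.3 grip 0.414
t 16.65 pos [0.5496 0.1499 0.0554] F [ 1.   3.5 -1.5] shift [ 0.0005 -0.0002 -0.0003] turn [ 0.0001 -0.0004 -0.0023]
```

The rollers are now pulling it forward by +3.7 N, so home is within about 5 mm.

>>> {"api": "jog_arm", "payload": {"motion": "0 0.001 0 0 0 0 0;0 0.002 0 0 0 0 0;0 0.003 0 0 0 0 0;0 0.004 0 0 0 0 0;0 0.004 0 0 0 0 0"}}

```text
time: 17.27
tool_pos: [0.5501, 0.1519, 0.0553]
tool_rot: [-0.0, 0.792, 0.611, 0.0]
contact_force: [1.9, 3.4, -2.0]
gripper_width: 0.415
grasp_force: 61.8
```

```bash
python3 tr.py 0.136 -0.0003 .0555
```

```text
along,lat mm 133.79 -0.4 F along,lat,z [3.8, -1.0, -2.0] Mz 0.03 yaw 75.3 grip 0.415
t 17.27 pos [0.5501 0.1519 0.0553] F [ 1.9  3.4 -2. ] shift [ 0.0044 -0.0002 -0.0003] turn [ 0.0001 -0.0004 -0.0023]
```

>>> {"api": "jog_arm", "payload": {"motion": "0 0.001 0 0 0 0 0;0 0.002 0 0 0 0 0;0 0.003 0 0 0 0 0;0 0.003 0 0 0 0 0;0 0.003 0 0 0 0 0"}}

```text
time: 17.9
tool_pos: [0.5505, 0.1532, 0.0553]
tool_rot: [-0.0, 0.792, 0.611, 0.0]
contact_force: [1.4, 4.9, -1.6]
gripper_width: 0.412
grasp_force: 61.8
```

```bash
python3 tr.py 0.136 -0.0003 .0555
```

```text
along,lat mm 135.2 -0.38 F along,lat,z [5.1, -0.1, -1.6] Mz 0.03 yaw 75.3 grip 0.412
t 17.9 pos [0.5505 0.1532 0.0553] F [ 1.4  4.9 -1.6] shift [ 0.0016 -0.0002 -0.0004] turn [ 0.     -0.0003 -0.0023]
```

>>> {"api": "jog_arm", "payload": {"motion": "0 0.001 0 0 0 0 0;0 0.002 0 0 0 0 0;0 0.002 0 0 0 0 0;0 0.002 0 0 0 0 0;0 0.002 0 0 0 0 0"}}

```text
time: 18.52
tool_pos: [0.5506, 0.1535, 0.0554]
tool_rot: [0.0, 0.792, 0.611, -0.001]
contact_force: [-0.7, -1.3, 0.4]
gripper_width: 0.417
grasp_force: 61.9
```

```bash
python3 tr.py 0.136 -0.0003 .0555
```

```text
along,lat mm 135.47 -0.42 F along,lat,z [-1.5, 0.3, 0.4] Mz -0.05 yaw 75.31 grip 0.417
t 18.52 pos [0.5506 0.1535 0.0554] F [-0.7 -1.3  0.4] shift [ 0.0011 -0.0002 -0.0003] turn [-0.0001  0.0008 -0.0023]
```

>>> {"api": "jog_arm", "payload": {"motion": "0 0.001 0 0 0 0 0;0 0.002 0 0 0 0 0;0 0.002 0 0 0 0 0;0 0.002 0 0 0 0 0;0 0.002 0 0 0 0 0"}}

```text
time: 19.15
tool_pos: [0.5507, 0.1537, 0.0553]
tool_rot: [0.001, 0.792, 0.611, -0.001]
contact_force: [-1.3, -6.0, 1.9]
gripper_width: 0.415
grasp_force: 62.2
```

```bash
python3 tr.py 0.136 -0.0003 .0555
```

```text
along,lat mm 135.72 -0.44 F along,lat,z [-6.1, -0.3, 1.9] Mz -0.01 yaw 75.31 grip 0.415
t 19.15 pos [0.5507 0.1537 0.0553] F [-1.3 -6.   1.9] shift [ 0.0006 -0.0003 -0.0004] turn [-0.0002  0.002  -0.0022]
```

It's firmly against the stop. I'll settle it onto the floor, release, and retreat straight up.

>>> {"api": "jog_arm", "payload": {"motion": "0 0 0 0.002 0 0 0;0 0 0 0.002 0 0 0;50 0 0 0.002 0 0 0;60 0 0 0.002 0 0 0;65 0 0 0.002 0 0 0"}}

```text
time: 19.77
tool_pos: [0.5509, 0.1553, 0.0542]
tool_rot: [-0.0, 0.792, 0.611, 0.0]
contact_force: [-0.8, -0.1, -0.1]
gripper_width: 0.648
grasp_force: 0.0
```

```bash
python3 tr.py 0.136 -0.0003 .0555
```

```text
along,lat mm 137.29 -0.25 F along,lat,z [-0.3, 0.7, -0.1] Mz -0.03 yaw 75.31 grip 0.648
t 19.77 pos [0.5509 0.1553 0.0542] F [-0.8 -0.1 -0.1] shift [-0.0026  0.0001 -0.0027] turn [-0.0001 -0.0003 -0.0022]
```

>>> {"api": "jog_arm", "payload": {"motion": "65 0 0 -0.02 0 0 0;65 0 0 -0.08 0 0 0;65 0 0 -0.15 0 0 0;65 0 0 -0.24 0 0 0;65 0 0 -0.32 0 0 0"}}

```text
time: 20.4
tool_pos: [0.5511, 0.1552, 0.2169]
tool_rot: [0.0, 0.792, 0.611, 0.001]
contact_force: [1.4, -0.6, 0.1]
gripper_width: 0.65
grasp_force: 0.0
```

>>> {"api": "jog_arm", "payload": {"motion": "65 -0.1 0 0 0 0 0;65 -0.2 0 0 0 0 0;65 -0.3 0 0 0 0 0;65 -0.4 0 0 0 0 0;65 -0.4 0 0 0 0 0"}}

```text
time: 21.02
tool_pos: [0.4998, -0.0409, 0.2152]
tool_rot: [0.001, 0.793, 0.609, 0.0]
contact_force: [-0.3, -0.6, -0.5]
gripper_width: 0.648
grasp_force: 0.0
```

```bash
python3 look.py 6;  python3 - <<'E'
from fit import *
s=dict(np.load("side6.npz"));t=dict(np.load("top6.npz"))
o=[]
for f in(s,t):
    uv=proj(f,[[.55,.15,.05]])[0].astype(int)
    o.append(cv2.resize(f["color"][uv[1]-50:uv[1]+40,uv[0]-45:uv[0]+45],(400,400),interpolation=2))
cv2.imwrite("pics/r6.png",np.hstack(o)[...,::-1])
E
```

```text
top dispenser [(0.76, [0.553, 0.154, 0.011]), (0.61, [0.513, -0.341, -0.003])]
top grip [(0.81, [0.55, 0.157, 0.073]), (0.74, [0.513, -0.341, 0.061])]
top nozzle [(0.89, [0.539, 0.133, 0.108]), (0.74, [0.501, -0.326, 0.096])]
top mouth [(0.96, [0.518, 0.027, 0.014]), (0.66, [0.295, 0.026, 0.011])]
side dispenser [(0.95, [0.512, -0.344, 0.004]), (0.59, [0.548, 0.153, 0.017]), (0.36, [0.74, -0.099, 0.003])]
side grip [(0.88, [0.553, 0.155, 0.072]), (0.64, [0.517, -0.343, 0.058]), (0.53, [0.488, -0.199, -0.002])]
side nozzle [(0.97, [0.547, 0.128, 0.107]), (0.65, [0.498, -0.32, 0.095])]
side mouth [(0.86, [0.299, 0.025, 0.014]), (0.82, [0.52, 0.026, 0.013])]
```

View pics/r6.png

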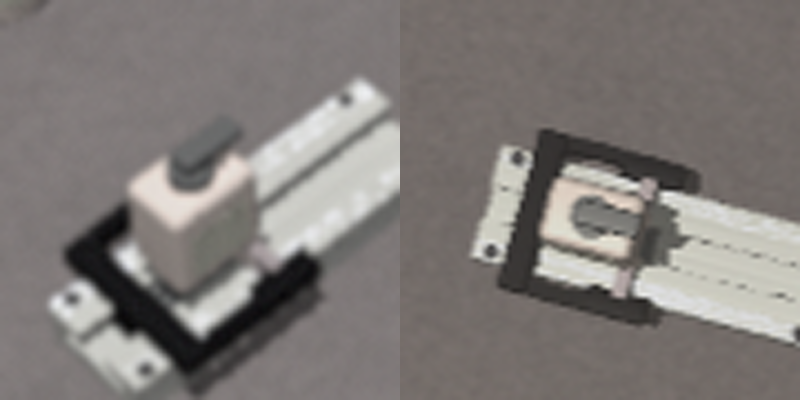

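The dispenser stands upright in the track with its rollers closed behind the neck, (645,190) and (625,280) on the right. It's up against the stop with the nozzle pointing to the open end, and nothing else has moved.

```bash
python3 -c "
from plant import *
print(job_done())"
```

```text
the job is handed in; nothing more can be done
None
```

The dispenser is in the metal track, against the black stop by feel and with the rollers closed behind its neck; the nozzle points to the open end, the gripper has let go, and the job is handed in (about 22 s used).

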